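# Unlock the shoehorn and hold it ready

## Task

Slide the black knob of the forked brass lock on the shoehorn holder, away from the shoehorn, fully to its end stop, and leave it there; then draw the shoehorn up out of its slot. Finish while still holding the shoehorn still in the gripper, raised and touching nothing else, with its blade end downwards, leaning about halfway between upright and level, and its blade tip higher than the holder's top. Leave the cedar shoe tree, the boot jack and the steel heel block where they are.

Things in the scene. Friction and masses are not known exactly. Their poses are not given: they have to be found in the camera images.
- holder: Fixed cherry block, 100 (x) x 235 (y) x 85 mm high. Origin at shelf height under the shoehorn slot, z up; the block runs from y = -50 to +185 mm. Slot in its top: 16 (x) x 52 (y) mm, 73 deep. On top a brass forked lock plate slides along y between brass rails (10 mm high, x = +-38 mm); brass stop bar at y = 181 mm.
- lock (a joint): Lock slide, metres along the holder's +y. 0 = locked: its prongs pass the handle on both sides and hold the collar down; 0.060 = end stop, shoehorn free. Starts between 0 and 0.012; about 2 N friction; stays where it is left.
- lock_knob (a point): Centre of the lock's black knob, an upright block 22 x 22 x 28 mm aligned with the holder, centre 121 mm above the shelf (top 135 mm, brass plate below it 100 mm). In the holder's frame x = 0, y = 95 mm + lock value. It can be pinched from above. Axes as the holder's.
- shoehorn: Loose shoehorn, 183 mm long, about 130 g, upright, blade in the slot. Origin on its axis at the underside of the brass collar, which rests on the holder's top; z up the handle. Collar 50 (x) x 40 (y) x 8 mm, ferrule 26 mm across to z = 14, round dark handle 22 mm in diameter to z = 115 mm. Below: curved pale blade 46 mm wide (y), 11 deep (x), 68 long. Grip the handle from any side.
- blade_tip (a point): Lowest point of the blade on the shoehorn's axis, 68 mm below its origin (z = -68 mm); at the start 17 mm above the shelf, inside the slot.
- handle_mid (a point): Point on the axis of the handle 75 mm above the shoehorn's origin, a good place to grip: at the start 160 mm above the shelf.
- shoe_tree: Cedar shoe tree lying on the shelf, 215 x 71 mm, 79 mm high at its brass ball; origin under its middle, split toe towards its +x. Not to be disturbed.
- boot_jack: Cast brass boot jack, a forked plate 215 x 100 x 45 mm lying on the shelf; origin under its middle, fork towards its +x. Not to be disturbed.
- heel_block: Steel heel tap block, 60 x 60 x 41 mm; origin under its middle. Not to be disturbed.

How it is judged:
On the way, in this order (a step that is already met when the one before it is completed fails the run):
1. the lock is slid fully to its end stop (value of joint lock above 0.056 m), for 0.2 s.
2. the shoehorn is drawn out: its blade tip is above the holder's top (z of blade_tip in the frame of holder above 0.088 m and contact force between the fingers and shoehorn above 1 N), for 0.2 s.
At the end, for the whole second after the job is handed in: Lock within 5 mm of its end stop; shoehorn held still in the fingers, axis leaning 28 to 63 degrees from upright, blade end down, blade tip at least 3 mm above the level of the holder's top; touching neither holder nor bystanders; each bystander within 20 mm of its start (value of joint lock above 0.055 m and z of blade_tip in the frame of holder above 0.088 m and angle between shoehorn's own z axis and vertical between 0.48 and 1.1 rad and contact force between the fingers and shoehorn above 2 N and contact force between shoehorn and holder below 0.1 N and linear speed of shoehorn below 0.04 m/s and angular speed of shoehorn below 0.3 rad/s and contact force between shoehorn and shoe_tree below 0.1 N and contact force between shoehorn and boot_jack below 0.1 N and contact force between shoehorn and heel_block below 0.1 N and distance of each of shoe_tree, boot_jack, heel_block from where it was at the start of the episode below 0.02 m); the arm keeps its last pose, push and grip.
It fails at once if a shoe tree, the boot jack or the heel block was displaced by more than 30 mm (distance of any of shoe_tree, boot_jack, heel_block from where it was at the start of the episode above 0.03 m).
It also fails if it takes over 54 s, if anything falls off the work surface, if the arm or the gripper's body presses on something with over 40 N, if the wrist force passes 120 N, or if a joint passes its speed limit or range.

## Robot

A 6-joint arm with a two-finger parallel gripper is mounted at the origin on the work surface. World frame = base frame: x ahead of the robot, y to its left, z up, the work surface at z = 0. Lengths are in m, angles in rad, forces in N, time in s.
With the tool pointing down it reaches from about 0.3 to 0.775 m from the base axis. Payload 14.6 kg.
Tool frame: the origin (TCP) lies on the mounting face of the last link; the fingertips stand 199 mm ahead of it and the grasp point (between the pads) lies 180 mm ahead of it; z points along the fingers, y is the line along which they close (so a half turn about z gives the same grasp; the last joint's range is limited). The gripper opens to 94 mm and grips with 3 to 60 N. Pads are 16 mm wide; open, the fingers measure 119 mm over their backs; the gripper's body (75 mm by 177 mm) begins 78 mm behind the grasp point.
Start: joints at [-1.191, 0.3, 1.521, -0, 1.321, -0.067], TCP at [0.238, -0.496, 0.405] pointing down, gripper open.
Joint ranges: [-3.03, 3.03], [-0.79, 2.21], [0.23, 2.52], [-1.04, 4.18], [0, 3.07], [-2.55, 2.55]. Speed limits (rad/s): [2.22, 2.22, 2.57, 3.14, 3.14, 3.14].

## Interface

Orientations are given as [roll, pitch, yaw] about the fixed x, y, z axes, in that order (R = Rz(yaw) Ry(pitch) Rx(roll)).
In Python, from station import telemetry, cams, workorder, finder gives the robot as it stands.
- The arm moves only by the tool jog_arm, never from a script. Its argument "rows" is a list of rows, each an object with "gripper": the finger opening in m, from 0 to 0.094; "slide": the shift along the tool's x, y, z in m, a list of three; "spin": the turn about the tool's z in rad. In form: [{"gripper": gripper, "slide": [tx, ty, tz], "spin": spin}, ...]. A call has 1 to 8 rows; each row is the pose to reach, as a shift and turn from the pose commanded when the call began, along the tool's axes at that moment; what a row does not reach only later rows make up. A row lasts 1/10 s, in which the tool goes at most 50 mm and 8.59 degrees, less where a joint would pass 70% of its speed; a pose out of reach is approached as far as the arm can. A call with a gripper value outside its range is refused whole. The fingers move at their own pace and stop on an object; "squeeze" is the grip in N (left out, the last holds). Time passes only in rows, so rows that repeat a pose let the fingers close. It gives the time, the measured TCP pose, the force, the opening and the grip force at its end, in the units of the state.
- telemetry.get_obs(): the state, without advancing time (a new reading comes with each control period).
- cams.camera(name): name is "scene" or "top" or "wrist"; returns (picture, depth): 480x640x3 uint8, red, green, blue; 480x640 float32, m along the optical axis (not along the pixel's ray), 0 where there is no reading.
- cams.camera_info(name): a dict with "camera_matrix" (3x3 intrinsics, pixels), "R" (3x3) and "t" (3): a world point X has camera coordinates R X + t; the wrist camera has in their place "tool_from_camera" (4x4, takes a point from camera to tool coordinates, whose origin is the TCP and whose axes are the flange's). Camera axes: x right, y down, z forward; pixel columns grow to the right and rows downward; lengths in m; the calibration is good to about 2 mm. The wrist camera is an equidistant fisheye: a pixel r from the principal point sees the ray r / f radians off the axis. A picture is of the moment at which its call begins: read the wrist's pose just before it. camera_info takes no time and is no camera call.
- workorder.hand_in(): hands the job in; it is judged then, once.
Trained networks look in the newest picture that a camera, given by its name, has taken for a name from the list of things; names that differ only in an ending like _2 or _b are one class to them, and where a whole thing is asked for, a point or a joint stands for the part that bears it (a point fixed in the world has none). Each returns a list of dicts, best first, with "confidence" (0 to 1); they miss things now and then, are a little off and sometimes report something else, mostly with a low value. They report only what shows in the picture. A call takes as long as a camera call.
- finder.find_in(target, camera): "point" ([x, y, z] in m, in world coordinates, good to about 4 mm: the middle of the surface that is visible of it).
- finder.masks_of(target, camera): "region" (480x640 bool, what is visible of it).
The state is a dict: "time_s": time; "qpos": joint angles; "joint_vel": joint speeds; "tau": joint torques, N m; "ee_pos": TCP position; "eef_rot": TCP orientation; "force": force on the tool from outside, world axes, zero at the start; "moment": the same for the moment, N m; "grip_width": finger opening in m; "grip_force": force on a finger pad.
Only numpy, scipy, OpenCV 4.12 (cv2) and the standard library are available. Lean on these libraries where they do the work, as an engineer would, in place of code of your own. Each camera call takes 0.05 s, during which the arm holds its last target. There are 200 camera calls.

## Working session

There is one attempt and no reset: what is moved stays moved. The work goes in short steps, Python scripts to look and compute and a tool call to move; the robot and the scene stay as the last step left them, time stands still between calls to the robot, and variables do not carry over. Pictures are saved under pics/ and viewed, at most 10 in all, crops included, and the job is handed in when it is done.

Besides the shell and the picture viewer there is one more tool, called after "Request:" as name([rows], argument=value, ...), one row to a line, values as JSON. jog_arm: Moves the arm, as the interface text tells. Its arguments: {"type":"object","properties":{"rows":{"type":"array","items":{"type":"object","properties":{"gripper":{"type":"number"},"slide":{"type":"array","items":{"type":"number"}},"spin":{"type":"number"}}}},"squeeze":{"type":"number"}},"required":["rows"]}

```bash
mkdir -p pics; ls; cat > h.py <<'E'
import numpy as np, cv2
from station import telemetry, cams, workorder, finder
from scipy.spatial.transform import Rotation as Ro
def cloud(name):
    im,d=cams.camera(name); c=cams.camera_info(name); K=np.array(c["camera_matrix"])
    v,u=np.mgrid[:480,:640]
    P=np.stack([(u-K[0,2])/K[0,0]*d,(v-K[1,2])/K[1,1]*d,d],-1)
    W=(P-np.array(c["t"]))@np.array(c["R"])
    W[d==0]=np.nan
    return im,W
def tool():
    o=telemetry.get_obs(); return np.array(o["ee_pos"]),Ro.from_euler("xyz",o["eef_rot"]).as_matrix()
E
python3 - <<'E'
from h import *
o=telemetry.get_obs(); print(o)
for n in ["scene","top"]:
    im,W=cloud(n); cv2.imwrite(f"pics/{n}1.png",im[...,::-1])
    np.save(n,W)
    for t in ["holder","lock_knob","shoehorn","handle_mid","shoe_tree","boot_jack","heel_block"]:
        print(n,t,[(np.round(r["point"],3).tolist(),round(r["confidence"],2)) for r in finder.find_in(t,n)[:2]])
        if t in["holder","lock_knob","shoehorn"]:
            for r in finder.masks_of(t,n)[:1]:
                m=r["region"]; np.save(f"{n}_{t}",m); v,u=np.nonzero(m); print("  mask",u.min(),u.max(),v.min(),v.max(),m.sum(),np.nanmedian(W[m],0))
E
```

```text
pics
{'time_s': 0.0, 'qpos': array([-1.19058210e+00,  3.00463065e-01,  1.52159357e+00,  4.93606865e-06,
        1.32072422e+00, -6.65800666e-02]), 'joint_vel': array([-3.84785565e-04, -3.08891090e-04,  5.35936405e-05,  2.37353401e-04,
        6.38965523e-04,  2.10692605e-03]), 'tau': array([ 6.79609893e-04, -5.31806552e+01, -3.52736378e+01,  7.09151826e-02,
        2.43266195e-02, -1.25912952e-04]), 'ee_pos': array([ 0.23763538, -0.49597068,  0.40408532]), 'eef_rot': array([-3.14040740e+00, -8.38226595e-05,  4.46793021e-01]), 'force': array([-0.28865903, -0.13233948,  0.27192685]), 'moment': array([-0.01328488,  0.01052045, -0.0050231 ]), 'grip_force': 0.0, 'grip_width': 0.09371170328071184}
scene holder [([0.492, -0.062, 0.085], 0.6)]
  mask 227 323 181 302 5966 [ 0.4919686  -0.05944857  0.08505719]
scene lock_knob [([0.478, -0.05, 0.098], 0.56)]
  mask 243 300 202 266 1361 [ 0.4780399  -0.05262456  0.09998799]
scene shoehorn [([0.505, -0.122, 0.134], 0.65)]
  mask 247 270 222 268 587 [ 0.50495099 -0.12074073  0.13600894]
scene handle_mid []
scene shoe_tree []
scene boot_jack [([0.484, -0.406, 0.031], 0.87)]
scene heel_block [([0.543, -0.271, 0.037], 0.67)]
top holder [([0.474, -0.044, 0.082], 0.87)]
  mask 270 382 229 306 4455 [ 0.47081597 -0.0461172   0.08738037]
top lock_knob [([0.473, -0.055, 0.101], 0.68)]
  mask 303 366 241 286 1363 [ 0.47661608 -0.06149802  0.09997624]
top shoehorn [([0.494, -0.109, 0.099], 0.66)]
  mask 346 364 248 264 220 [ 0.49507852 -0.11139483  0.13149172]
top handle_mid [([0.494, -0.117, 0.098], 0.49), ([0.471, -0.044, 0.085], 0.26)]
top shoe_tree [([0.494, 0.347, 0.04], 0.57)]
top boot_jack [([0.468, -0.404, 0.028], 0.8)]
top heel_block [([0.537, -0.265, 0.034], 0.93)]
```

```bash
python3 - <<'E'
from h import *
a=cv2.imread("pics/scene1.png")[150:350,150:450]; b=cv2.imread("pics/top1.png")[180:340,220:460]
cv2.imwrite("pics/both.png",np.vstack([cv2.resize(a,(450,300)),cv2.resize(b,(450,300))]))
S=np.load("scene.npy");T=np.load("top.npy")
for n,W in(("s",S),("t",T)):
    P=W.reshape(-1,3); P=P[np.isfinite(P).all(1)]
    P=P[(abs(P[:,0]-.48)<.16)&(abs(P[:,1]+.05)<.17)]
    for lo,hi in((.082,.088),(.092,.097),(.098,.103),(.132,.138),(.115,.131),(.14,.196),(.196,.205)):
        q=P[(P[:,2]>lo)&(P[:,2]<hi)]
        if len(q)>5:
            print(n,lo,len(q),np.round(q.mean(0),4),cv2.minAreaRect((q[:,:2]*1000).astype(np.float32)))
E
```

```text
s 0.082 2299 [ 0.4856 -0.0616  0.0849] ((473.5139465332031, -51.5958251953125), (101.66182708740234, 236.09324645996094), 20.988059997558594)
s 0.092 449 [ 0.4666 -0.0284  0.0946] ((468.76153564453125, -38.324913024902344), (83.7730941772461, 206.38314819335938), 21.201696395874023)
s 0.098 1165 [ 0.4799 -0.056   0.1   ] ((469.23382568359375, -37.94944763183594), (80.27680206298828, 205.37994384765625), 20.384674072265625)
s 0.132 107 [ 0.4692 -0.0363  0.1347] ((480.2663879394531, -68.80851745605469), (21.526063919067383, 120.13041687011719), 20.96059226989746)
s 0.115 105 [ 0.4835 -0.0656  0.1231] ((482.5732727050781, -67.64219665527344), (22.944509506225586, 122.37586212158203), 23.799726486206055)
s 0.14 183 [ 0.5048 -0.1193  0.1688] ((502.698974609375, -118.51298522949219), (21.60127830505371, 13.468253135681152), 54.22579574584961)
s 0.196 101 [ 0.4992 -0.1156  0.1993] ((499.06842041015625, -115.36934661865234), (19.77406120300293, 20.34925079345703), 51.44209671020508)
t 0.082 1940 [ 0.4721 -0.0497  0.0849] ((474.7640380859375, -52.94950866699219), (99.97215270996094, 234.60050
[... 162 characters left out ...]
388672)
t 0.098 956 [ 0.4762 -0.056   0.1003] ((469.7065734863281, -39.829345703125), (81.0135498046875, 204.39840698242188), 21.174768447875977)
t 0.132 70 [ 0.464  -0.025   0.1351] ((480.5447998046875, -67.34402465820312), (20.18655014038086, 114.94254302978516), 21.31786346435547)
t 0.115 26 [ 0.4721 -0.0529  0.1274] ((476.7428283691406, -65.42208862304688), (21.561372756958008, 110.6803207397461), 17.849756240844727)
t 0.14 35 [ 0.4937 -0.1062  0.1727] ((486.6339111328125, -68.7152328491211), (20.623743057250977, 116.34970092773438), 14.225985527038574)
t 0.196 76 [ 0.4984 -0.1161  0.1997] ((498.595703125, -116.26092529296875), (18.438507080078125, 18.77361488342285), 1.5714484453201294)
```

View pics/both.png

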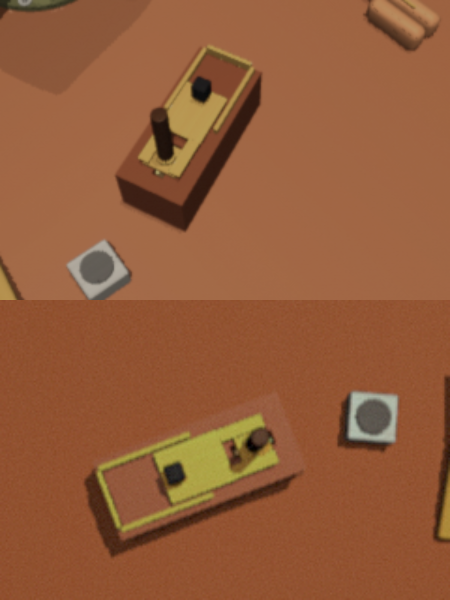

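View pics/scene1.png

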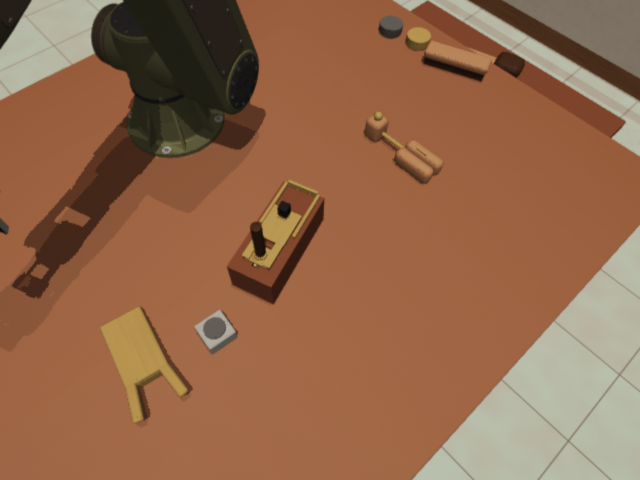

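The view shows the holder with the knob at pixel (284,209) and the handle at (258,238). The heel block (215,330), boot jack and shoe tree are all well clear of it. Next I'll separate the knob and handle clusters.

```bash
python3 - <<'E'
from h import *
for n in("scene","top"):
    P=np.load(n+".npy").reshape(-1,3); P=P[np.isfinite(P).all(1)]
    near=lambda c,r:P[np.hypot(*(P[:,:2]-c).T)<r]
    for nm,c,lo,hi in(("knob",(.463,-.022),.132,.138),("horn",(.499,-.1155),.196,.204)):
        q=near(c,.03); q=q[(q[:,2]>lo)&(q[:,2]<hi)]; print(n,nm,len(q),np.round(q.mean(0),4),cv2.minAreaRect((q[:,:2]*1000).astype(np.float32)),near(c,.03)[:,2].max())
    q=near((.499,-.1155),.05);q=q[(q[:,2]>.14)&(q[:,2]<.19)];print("side",np.round(q.mean(0),4))
E
```

```text
scene knob 92 [ 0.4633 -0.0231  0.1347] ((462.9905090332031, -23.211307525634766), (21.27250099182129, 21.928815841674805), 18.105552673339844) 0.13790514316018784
scene horn 101 [ 0.4992 -0.1156  0.1993] ((499.06842041015625, -115.36934661865234), (19.77406120300293, 20.34925079345703), 51.44209671020508) 0.20321381470272445
side [ 0.5049 -0.1192  0.1654]
top knob 69 [ 0.4635 -0.0236  0.1351] ((463.3853454589844, -23.764545440673828), (20.13899803161621, 20.743499755859375), 23.421356201171875) 0.14107038680500403
top horn 73 [ 0.4984 -0.1162  0.1995] ((498.6031799316406, -116.3468246459961), (18.56474494934082, 18.391103744506836), 0.37501490116119385) 0.20570311404099892
side [ 0.4932 -0.1108  0.1683]
```

Request:
jog_arm([
  {"gripper": 0.094, "slide": [0.034, -0.0274, -0.02], "spin": -0.124},
  {"gripper": 0.094, "slide": [0.068, -0.0548, -0.02], "spin": -0.248},
  {"gripper": 0.094, "slide": [0.102, -0.0822, -0.02], "spin": -0.373},
  {"gripper": 0.094, "slide": [0.136, -0.1096, -0.02], "spin": -0.497},
  {"gripper": 0.094, "slide": [0.17, -0.137, -0.02], "spin": -0.621},
  {"gripper": 0.094, "slide": [0.204, -0.1644, -0.02], "spin": -0.745},
  {"gripper": 0.094, "slide": [0.238, -0.1918, -0.02], "spin": -0.869},
  {"gripper": 0.094, "slide": [0.272, -0.219, -0.02], "spin": -0.993},
])

```text
time_s: 1.9
ee_pos: [0.3886, -0.1792, 0.4249]
eef_rot: [3.141, 0.0, 1.445]
force: [0.6, -1.3, -0.8]
grip_width: 0.0935
grip_force: 0.0
```

```bash
cat > go.py <<'E'
# tool-frame move to grasp point (world xyz) with given yaw
from h import *; import sys
x,y,z,yaw=map(float,sys.argv[1:5]); p,R=tool(); o=telemetry.get_obs()
d=R.T@(np.array([x,y,z+.18])-p)
s=-(yaw-np.arctan2(R[1,0],R[0,0])); s=(s+np.pi)%(2*np.pi)-np.pi
print("slide",np.round(d,4),"spin",round(s,3),"|d|",np.linalg.norm(d),"t",o["time_s"],"q6",o["qpos"][5],"rpy",o["eef_rot"],"F",o["force"],"w",o["grip_width"],"grip",o["grip_force"],"gp",p+R[:,2]*.18)
E
python3 go.py .4633 -.0234 .2 1.937
```

```text
slide [0.164  0.0545 0.0449] spin -0.492 |d| 0.17854341771724935 t 1.9 q6 -0.39168609679283706 rpy [3.14100858e+00 2.18458574e-04 1.44470225e+00] F [ 0.61083398 -1.28381214 -0.83847747] w 0.0934772677125684 grip 0.0 gp [ 0.38871838 -0.17929101  0.24488633]
```

Request:
jog_arm([
  {"gripper": 0.094, "slide": [0.04, 0.013, 0.0], "spin": -0.123},
  {"gripper": 0.094, "slide": [0.08, 0.027, 0.0], "spin": -0.246},
  {"gripper": 0.094, "slide": [0.12, 0.04, 0.0], "spin": -0.369},
  {"gripper": 0.094, "slide": [0.164, 0.0545, 0.0], "spin": -0.492},
  {"gripper": 0.094, "slide": [0.164, 0.0545, 0.0], "spin": -0.492},
  {"gripper": 0.094, "slide": [0.164, 0.0545, 0.0], "spin": -0.492},
])

```text
time_s: 2.5
ee_pos: [0.4639, -0.0249, 0.4245]
eef_rot: [-3.141, -0.0, 1.933]
force: [-0.0, -0.1, 0.0]
grip_width: 0.094
grip_force: 0.0
```

```bash
python3 go.py .4633 -.0234 .125 1.937; python3 - <<'E'
from h import *
p,R=tool(); im,d=cams.camera("wrist"); cv2.imwrite("pics/w1.png",im[...,::-1])
print({k:np.round(v,3).tolist() for k,v in cams.camera_info("wrist").items() if k in("camera_matrix","tool_from_camera")})
for t in("lock_knob","shoehorn","handle_mid"): print(t,[(np.round(r["point"],4),round(r["confidence"],2)) for r in finder.find_in(t,"wrist")[:2]])
E
```

```text
slide [0.0016 0.     0.1195] spin -0.004 |d| 0.1195025521042291 t 2.5 q6 -0.49460776631521763 rpy [-3.14119733e+00 -4.11275868e-05  1.93299398e+00] F [-0.03712191 -0.05657027  0.03359618] w 0.09404181123459719 grip 0.0 gp [ 0.46379842 -0.02490583  0.24449196]
{'camera_matrix': [[371.648, 0.0, 310.931], [0.0, 371.648, 233.639], [0.0, 0.0, 1.0]], 'tool_from_camera': [[-0.001, -0.957, -0.29, 0.085], [1.0, -0.001, -0.0, -0.0], [0.0, -0.29, 0.957, 0.02], [0.0, 0.0, 0.0, 1.0]]}
lock_knob [(array([ 0.4705, -0.0526,  0.0985]), 0.9), (array([ 0.4523, -0.3845,  0.0262]), 0.49)]
shoehorn [(array([ 0.4946, -0.1019,  0.1288]), 0.59)]
handle_mid [(array([ 0.4945, -0.1047,  0.1334]), 0.65)]
```

View pics/w1.png

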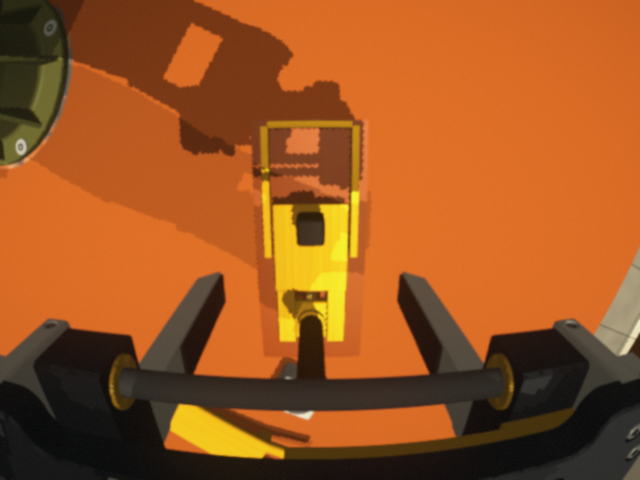

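The knob, at (310,228), is centred between the fingers and aligned with the holder. The handle is at (311,350), below it. Next I descend and pinch.

Request:
jog_arm([
  {"gripper": 0.094, "slide": [0.002, 0, 0.04], "spin": -0.004},
  {"gripper": 0.094, "slide": [0.002, 0, 0.08], "spin": -0.004},
  {"gripper": 0.07, "slide": [0.002, 0, 0.119], "spin": -0.004},
  {"gripper": 0.015, "slide": [0.002, 0, 0.119], "spin": -0.004},
  {"gripper": 0.015, "slide": [0.002, 0, 0.119], "spin": -0.004},
  {"gripper": 0.015, "slide": [0.002, 0, 0.119], "spin": -0.004},
  {"gripper": 0.015, "slide": [0.002, 0, 0.119], "spin": -0.004},
  {"gripper": 0.015, "slide": [0.002, 0, 0.119], "spin": -0.004},
], squeeze=20)

```text
time_s: 3.5
ee_pos: [0.4632, -0.0237, 0.3068]
eef_rot: [3.14, 0.001, 1.936]
force: [-0.2, 0.7, 0.2]
grip_width: 0.0493
grip_force: 0.0
```

Request:
jog_arm([
  {"gripper": 0.015, "slide": [0, 0, 0]},
  {"gripper": 0.015, "slide": [0, 0, 0]},
  {"gripper": 0.015, "slide": [0, 0, 0]},
  {"gripper": 0.015, "slide": [0, 0, 0]},
  {"gripper": 0.015, "slide": [0, 0, 0]},
])

```text
$.rows[0]: bad value
```

Request:
jog_arm([
  {"gripper": 0.015, "slide": [0, 0, 0], "spin": 0},
  {"gripper": 0.015, "slide": [0, 0, 0], "spin": 0},
  {"gripper": 0.015, "slide": [0, 0, 0], "spin": 0},
  {"gripper": 0.015, "slide": [0, 0, 0], "spin": 0},
  {"gripper": 0.015, "slide": [0, 0, 0], "spin": 0},
])

```text
time_s: 4.0
ee_pos: [0.4629, -0.0237, 0.3057]
eef_rot: [-3.141, -0.0, 1.936]
force: [-5.3, -1.9, 4.1]
grip_width: 0.022
grip_force: 20.0
```

Request:
jog_arm([
  {"gripper": 0.015, "slide": [0.015, 0, 0], "spin": 0},
  {"gripper": 0.015, "slide": [0.03, 0, 0], "spin": 0},
  {"gripper": 0.015, "slide": [0.045, 0, 0], "spin": 0},
  {"gripper": 0.015, "slide": [0.054, 0, 0], "spin": 0},
  {"gripper": 0.015, "slide": [0.058, 0, 0], "spin": 0},
  {"gripper": 0.015, "slide": [0.058, 0, 0], "spin": 0},
  {"gripper": 0.015, "slide": [0.058, 0, 0], "spin": 0},
  {"gripper": 0.015, "slide": [0.058, 0, 0], "spin": 0},
])

```text
time_s: 4.8
ee_pos: [0.4423, 0.0299, 0.3056]
eef_rot: [-3.14, 0.002, 1.936]
force: [-3.5, -11.9, 3.1]
grip_width: 0.0218
grip_force: 20.0
```

Request:
jog_arm([
  {"gripper": 0.015, "slide": [0.003, 0, 0], "spin": 0},
  {"gripper": 0.015, "slide": [0.003, 0, 0], "spin": 0},
  {"gripper": 0.015, "slide": [0.003, 0, 0], "spin": 0},
])

```text
time_s: 5.1
ee_pos: [0.4414, 0.032, 0.3056]
eef_rot: [-3.14, 0.004, 1.936]
force: [-0.4, -22.1, -0.1]
grip_width: 0.0217
grip_force: 20.0
```

```bash
python3 go.py .4988 -.1159 .16 .367; python3 - <<'E'
from h import *
for n in("top","scene"):
    im,W=cloud(n)
    P=W.reshape(-1,3); P=P[np.isfinite(P).all(1)]
    a=np.deg2rad(21); d=P-[.4988,-.1159,0]; x=d[:,0]*np.cos(a)+d[:,1]*np.sin(a); y=-d[:,0]*np.sin(a)+d[:,1]*np.cos(a)
    k=(abs(x)<.03)&(abs(P[:,2]-.1)<.0025)&(y>0)&(y<.2); print(n,np.percentile(y[k],[0,1,5,95,99,100]).round(4),k.sum())
E
```

```text
slide [-0.1588  0.0007 -0.0337] spin 1.569 |d| 0.16230161985140937 t 5.1 q6 -0.3724877307384091 rpy [-3.14036249  0.0041025   1.93602883] F [ -0.43230103 -22.0551455   -0.11357904] w 0.021692323976740983 grip 20.01226544380188 gp [0.44149209 0.03121958 0.12564891]
top [0.0001 0.0054 0.0306 0.0922 0.0965 0.0994] 256
scene [0.0005 0.0148 0.0473 0.1577 0.1809 0.1868] 978
```

Request:
jog_arm([
  {"gripper": 0.06, "slide": [0, 0, 0], "spin": 0},
  {"gripper": 0.06, "slide": [0, 0, 0], "spin": 0},
  {"gripper": 0.06, "slide": [0, 0, 0], "spin": 0},
  {"gripper": 0.09, "slide": [0, 0, -0.04], "spin": 0},
  {"gripper": 0.09, "slide": [0, 0, -0.08], "spin": 0},
  {"gripper": 0.09, "slide": [0, 0, -0.115], "spin": 0},
  {"gripper": 0.09, "slide": [-0.02, 0, -0.115], "spin": 0.15},
  {"gripper": 0.09, "slide": [-0.04, 0, -0.115], "spin": 0.3},
])

```text
time_s: 6.0
ee_pos: [0.4556, -0.0041, 0.4218]
eef_rot: [3.139, 0.0, 1.631]
force: [0.2, 0.1, -0.5]
grip_width: 0.0824
grip_force: 0.0
```

```bash
python3 go.py .4988 -.1159 .16 .367; python3 - <<'E'
from h import *
im,W=cloud("scene"); cv2.imwrite("pics/s2.png",im[...,::-1])
P=W.reshape(-1,3); P=P[np.isfinite(P).all(1)]
a=np.deg2rad(21); d=P-[.4988,-.1159,0]; x=d[:,0]*np.cos(a)+d[:,1]*np.sin(a); y=-d[:,0]*np.sin(a)+d[:,1]*np.cos(a)
k=(abs(x)<.02)&(abs(P[:,2]-.135)<.003)&(y>.03)&(y<.2); print(np.percentile(y[k],[0,50,100]).round(4),k.sum())
k=(abs(x)<.01)&(y>.195)&(y>0); k=(abs(x)<.015)&(abs(P[:,2]-.095)<.0025)&(y>.15)&(y<.2); print("bar",np.percentile(y[k],[0,50,100]).round(4),k.sum())
E
```

```text
slide [-0.1142  0.0361  0.0819] spin 1.264 |d| 0.145138336201889 t 6.0 q6 -0.14997693289415936 rpy [3.13904948e+00 1.62389185e-04 1.63134745e+00] F [ 0.18442903  0.05341821 -0.47004803] w 0.08240469986765821 grip 0.0 gp [ 0.45606138 -0.00406456  0.24180298]
[0.1444 0.1537 0.1676] 75
bar [0.161  0.175  0.1796] 6
```

Request:
jog_arm([
  {"gripper": 0.09, "slide": [-0.015, 0.005, 0], "spin": 0.145},
  {"gripper": 0.09, "slide": [-0.03, 0.01, 0], "spin": 0.29},
  {"gripper": 0.09, "slide": [-0.045, 0.015, 0], "spin": 0.435},
  {"gripper": 0.09, "slide": [-0.06, 0.02, 0], "spin": 0.58},
  {"gripper": 0.09, "slide": [-0.075, 0.024, 0], "spin": 0.725},
  {"gripper": 0.09, "slide": [-0.09, 0.028, 0], "spin": 0.87},
  {"gripper": 0.09, "slide": [-0.105, 0.032, 0], "spin": 1.015},
  {"gripper": 0.09, "slide": [-0.114, 0.036, 0], "spin": 1.16},
])

```text
time_s: 6.85
ee_pos: [0.4991, -0.1159, 0.4204]
eef_rot: [-3.141, 0.0, 0.471]
force: [-0.0, 1.0, 0.5]
grip_width: 0.0899
grip_force: 0.0
```

```bash
python3 go.py .4988 -.1159 .16 .367
```

```text
slide [-0.0003 -0.0001  0.0804] spin 0.104 |d| 0.0804322192885764 t 6.85 q6 0.7997064035272691 rpy [-3.14124552e+00  1.14294485e-04  4.71375481e-01] F [-0.01430256  0.95167383  0.509316  ] w 0.08992426777783992 grip 0.0 gp [ 0.49906702 -0.11584926  0.24043162]
```

Request:
jog_arm([
  {"gripper": 0.09, "slide": [0, 0, 0.02], "spin": 0.104},
  {"gripper": 0.07, "slide": [0, 0, 0.05], "spin": 0.104},
  {"gripper": 0.04, "slide": [0, 0, 0.08], "spin": 0.104},
  {"gripper": 0.01, "slide": [0, 0, 0.08], "spin": 0.104},
  {"gripper": 0.01, "slide": [0, 0, 0.08], "spin": 0.104},
  {"gripper": 0.01, "slide": [0, 0, 0.08], "spin": 0.104},
  {"gripper": 0.01, "slide": [0, 0, 0.08], "spin": 0.104},
  {"gripper": 0.01, "slide": [0, 0, 0.08], "spin": 0.104},
], squeeze=30)

```text
time_s: 7.65
ee_pos: [0.499, -0.1154, 0.3416]
eef_rot: [3.141, -0.001, 0.372]
force: [0.0, 0.3, -0.1]
grip_width: 0.0373
grip_force: 0.0
```

Request:
jog_arm([
  {"gripper": 0.01, "slide": [0, 0, 0], "spin": 0},
  {"gripper": 0.01, "slide": [0, 0, 0], "spin": 0},
  {"gripper": 0.01, "slide": [0, 0, 0], "spin": 0},
  {"gripper": 0.01, "slide": [0, 0, 0], "spin": 0},
  {"gripper": 0.01, "slide": [0, 0, 0], "spin": 0},
  {"gripper": 0.01, "slide": [0, 0, 0], "spin": 0},
])

```text
time_s: 8.25
ee_pos: [0.4989, -0.1154, 0.3407]
eef_rot: [3.142, -0.0, 0.372]
force: [0.0, -0.5, 2.2]
grip_width: 0.0217
grip_force: 30.0
```

```bash
python3 go.py .4988 -.1159 .16 .367
```

```text
slide [-0.0003  0.0004  0.0007] spin 0.005 |d| 0.0008641404921442249 t 8.25 q6 0.9000654807766822 rpy [ 3.14158854e+00 -3.21225496e-05  3.71793103e-01] F [ 0.03566506 -0.50334801  2.23364021] w 0.021705626980290004 grip 30.000134110450745 gp [ 0.49889712 -0.11543962  0.16072645]
```

Request:
jog_arm([
  {"gripper": 0.01, "slide": [0, 0, -0.01], "spin": 0},
  {"gripper": 0.01, "slide": [0, 0, -0.03], "spin": 0},
  {"gripper": 0.01, "slide": [0, 0, -0.055], "spin": 0},
  {"gripper": 0.01, "slide": [0, 0, -0.08], "spin": 0},
  {"gripper": 0.01, "slide": [0, 0, -0.1], "spin": 0},
  {"gripper": 0.01, "slide": [0, 0, -0.1], "spin": 0},
  {"gripper": 0.01, "slide": [0, 0, -0.1], "spin": 0},
  {"gripper": 0.01, "slide": [0, 0, -0.1], "spin": 0},
])

```text
time_s: 9.05
ee_pos: [0.4988, -0.1154, 0.4394]
eef_rot: [-3.14, 0.002, 0.372]
force: [0.1, 1.3, -0.6]
grip_width: 0.0218
grip_force: 30.0
```

```bash
python3 go.py .4988 -.1159 .16 .367;python3 - <<'E'
from h import *
im,W=cloud("scene"); cv2.imwrite("pics/s3.png",cv2.resize(im[120:360,160:480,::-1],(640,480)))
E
```

```text
slide [-0.0001  0.0006  0.0994] spin 0.005 |d| 0.09939005942452313 t 9.05 q6 0.9000832743659234 rpy [-3.14037251e+00  1.54533828e-03  3.71795740e-01] F [ 0.05350033  1.27892611 -0.63164475] w 0.021848363006157095 grip 29.999433159828186 gp [ 0.49850056 -0.11531704  0.25938924]
```

View pics/s3.png

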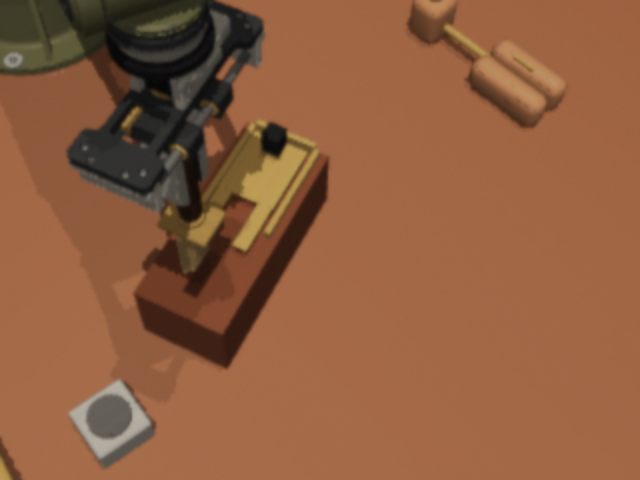

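Picture: the shoehorn is clear of the slot with its collar at (190,215), and the knob is at the stop bar (273,138). The tool can't be tilted, so I'll lean the shoehorn by pivoting it in the pads. The blade will press against the edge of the holder's +x wall.

Request:
jog_arm([
  {"gripper": 0.01, "slide": [0.02, 0.005, 0], "spin": 0},
  {"gripper": 0.01, "slide": [0.05, 0.01, 0], "spin": 0},
  {"gripper": 0.01, "slide": [0.08, 0.01, 0], "spin": 0},
  {"gripper": 0.01, "slide": [0.09, 0.01, 0], "spin": 0},
  {"gripper": 0.01, "slide": [0.09, 0.01, 0.03], "spin": 0},
  {"gripper": 0.01, "slide": [0.09, 0.01, 0.06], "spin": 0},
  {"gripper": 0.01, "slide": [0.09, 0.01, 0.084], "spin": 0},
  {"gripper": 0.01, "slide": [0.09, 0.01, 0.084], "spin": 0},
], squeeze=15)

```text
time_s: 9.9
ee_pos: [0.5857, -0.0921, 0.3529]
eef_rot: [-3.138, 0.006, 0.372]
force: [-0.1, -0.3, -2.7]
grip_width: 0.022
grip_force: 15.0
```

Request:
jog_arm([
  {"gripper": 0.01, "slide": [-0.01, 0, 0], "spin": 0},
  {"gripper": 0.01, "slide": [-0.02, 0, 0], "spin": 0},
  {"gripper": 0.01, "slide": [-0.03, 0, 0], "spin": 0},
  {"gripper": 0.01, "slide": [-0.036, 0, 0], "spin": 0},
  {"gripper": 0.01, "slide": [-0.042, 0, 0], "spin": 0},
  {"gripper": 0.01, "slide": [-0.048, 0, 0], "spin": 0},
  {"gripper": 0.01, "slide": [-0.054, 0, 0], "spin": 0},
  {"gripper": 0.01, "slide": [-0.06, 0, 0], "spin": 0},
])

```text
time_s: 10.7
ee_pos: [0.5301, -0.114, 0.3567]
eef_rot: [3.141, -0.0, 0.372]
force: [3.1, -0.7, -2.2]
grip_width: 0.022
grip_force: 15.0
```

```bash
python3 go.py .4988 -.1159 .16 .367;python3 - <<'E'
from h import *
im,W=cloud("scene"); cv2.imwrite("pics/s4.png",cv2.resize(im[120:360,160:480,::-1],(640,480)))
E
```

```text
slide [-0.0298 -0.0096  0.0167] spin 0.005 |d| 0.03550610879047963 t 10.7 q6 0.9195201816474984 rpy [ 3.14132392e+00 -2.28371776e-04  3.71885864e-01] F [ 3.14027918 -0.679738   -2.18419232] w 0.02202114948783729 grip 14.996865838766098 gp [ 0.53015459 -0.11405741  0.17666036]
```

View pics/s4.png

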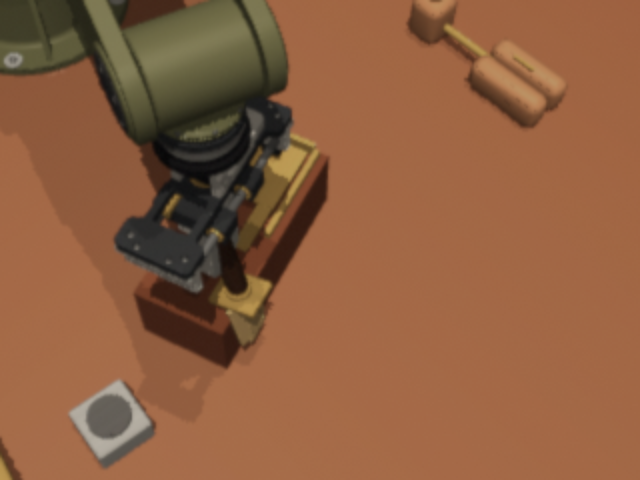

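The shoehorn is pivoting, with its collar at (240,293) and blade at (247,330) trailing outside the wall. The push force is about 3 N, so I'll continue.

Request:
jog_arm([
  {"gripper": 0.01, "slide": [-0.008, 0, 0], "spin": 0},
  {"gripper": 0.01, "slide": [-0.016, 0, 0], "spin": 0},
  {"gripper": 0.01, "slide": [-0.024, 0, 0], "spin": 0},
  {"gripper": 0.01, "slide": [-0.032, 0, 0], "spin": 0},
  {"gripper": 0.01, "slide": [-0.04, 0, 0], "spin": 0},
  {"gripper": 0.01, "slide": [-0.048, 0, 0], "spin": 0},
  {"gripper": 0.01, "slide": [-0.056, 0, 0], "spin": 0},
  {"gripper": 0.01, "slide": [-0.063, 0, 0], "spin": 0},
])

```text
time_s: 11.55
ee_pos: [0.4711, -0.137, 0.3567]
eef_rot: [3.142, -0.0, 0.372]
force: [1.2, 1.2, -1.3]
grip_width: 0.0214
grip_force: 15.0
```

Request:
jog_arm([
  {"gripper": 0.01, "slide": [0, 0, 0], "spin": 0},
  {"gripper": 0.01, "slide": [0, 0, 0], "spin": 0},
  {"gripper": 0.01, "slide": [0.005, 0, -0.02], "spin": 0},
  {"gripper": 0.01, "slide": [0.01, 0, -0.045], "spin": 0},
  {"gripper": 0.01, "slide": [0.01, 0, -0.07], "spin": 0},
  {"gripper": 0.01, "slide": [0.01, 0, -0.095], "spin": 0},
  {"gripper": 0.01, "slide": [0.01, 0, -0.1], "spin": 0},
  {"gripper": 0.01, "slide": [0.01, 0, -0.1], "spin": 0},
], squeeze=40)

```text
time_s: 12.35
ee_pos: [0.4812, -0.133, 0.4564]
eef_rot: [3.141, -0.0, 0.372]
force: [-0.4, 0.4, -2.7]
grip_width: 0.0213
grip_force: 40.0
```

```bash
cat > chk.py <<'E'
from h import *; import sys
p,R=tool(); gp=p+R[:,2]*.18; print("gp",gp)
for n in("scene","top"):
    im,W=cloud(n); cv2.imwrite(f"pics/{n}{sys.argv[1]}.png",cv2.resize(im[120:360,160:480,::-1],(640,480)))
    r=finder.masks_of("shoehorn",n)
    if not r: print(n,"none"); continue
    m=r[0]["region"]; q=W[m]; q=q[np.isfinite(q).all(1)]; q=(q-gp)@R
    q=q[np.linalg.norm(q,axis=1)<.2]
    x,y,d=q.T; print(n,r[0]["confidence"],len(q),"below-grasp",d.min(),d.max(),"x",x.min(),x.max(),"lowest world z",gp[2]-np.percentile(d,98))
    c=np.cov(q[:,[0,2]].T); w,v=np.linalg.eigh(c); print("lean deg",np.degrees(np.arctan(v[0,1]/v[1,1])))
    for lo in np.arange(-.03,.13,.02):
        k=(d>lo)&(d<lo+.02)
        if k.sum()>4: print(round(lo+.01,3),k.sum(),"x med",x[k].mean().round(4),"y",y[k].mean().round(4))
E
python3 chk.py 5
```

```text
gp [ 0.48119732 -0.13307903  0.27644027]
scene 0.89 1539 below-grasp -0.03564413037326023 0.18678886645079057 x 0.004309773953687685 0.10314841450626809 lowest world z 0.16752961339086042
lean deg 31.859720837969547
-0.02 158 x med 0.0181 y 0.0034
0.0 156 x med 0.0305 y 0.0041
0.02 172 x med 0.0439 y 0.0041
0.04 347 x med 0.0669 y 0.0032
0.06 160 x med 0.0591 y 0.0129
0.08 261 x med 0.0802 y 0.0035
0.1 243 x med 0.0934 y 0.0026
0.12 18 x med 0.1011 y 0.0045
top 0.69 186 below-grasp 0.03785314285444485 0.1182061752485226 x 0.06143565715331965 0.10322828445385167 lowest world z 0.16485347334672668
lean deg 21.615789110711905
0.04 48 x med 0.075 y -0.0126
0.06 14 x med 0.0665 y -0.0191
0.08 32 x med 0.0816 y -0.0134
0.1 82 x med 0.0944 y -0.0043
0.12 10 x med 0.1006 y -0.0024
```

View pics/scene5.png

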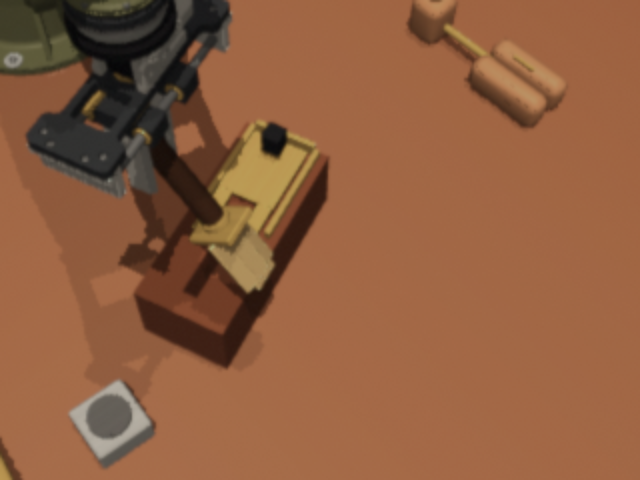

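It leans about 33° (from the depth slope), with the blade end at (258,280) clear of the holder. That is inside the window but near its edge, so I'll make a second pass towards about 45°.

Request:
jog_arm([
  {"gripper": 0.01, "slide": [0.015, 0, 0], "spin": 0},
  {"gripper": 0.01, "slide": [0.03, 0, 0], "spin": 0},
  {"gripper": 0.01, "slide": [0.032, 0, 0.02], "spin": 0},
  {"gripper": 0.01, "slide": [0.032, 0, 0.045], "spin": 0},
  {"gripper": 0.01, "slide": [0.032, 0, 0.07], "spin": 0},
  {"gripper": 0.01, "slide": [0.032, 0, 0.095], "spin": 0},
  {"gripper": 0.01, "slide": [0.032, 0, 0.11], "spin": 0},
  {"gripper": 0.01, "slide": [0.032, 0, 0.11], "spin": 0},
], squeeze=20)

```text
time_s: 13.35
ee_pos: [0.5106, -0.1214, 0.3439]
eef_rot: [-3.139, 0.004, 0.372]
force: [-0.4, 0.3, -0.9]
grip_width: 0.0215
grip_force: 20.0
```

Request:
jog_arm([
  {"gripper": 0.01, "slide": [-0.01, 0, 0], "spin": 0},
  {"gripper": 0.01, "slide": [-0.02, 0, 0], "spin": 0},
  {"gripper": 0.01, "slide": [-0.028, 0, 0], "spin": 0},
  {"gripper": 0.01, "slide": [-0.036, 0, 0], "spin": 0},
  {"gripper": 0.01, "slide": [-0.044, 0, 0], "spin": 0},
  {"gripper": 0.01, "slide": [-0.052, 0, 0], "spin": 0},
  {"gripper": 0.01, "slide": [-0.058, 0, 0], "spin": 0},
  {"gripper": 0.01, "slide": [-0.058, 0, 0], "spin": 0},
])

```text
time_s: 14.15
ee_pos: [0.4563, -0.1428, 0.3469]
eef_rot: [3.141, -0.0, 0.371]
force: [0.9, 0.9, -0.2]
grip_width: 0.0216
grip_force: 20.0
```

Request:
jog_arm([
  {"gripper": 0.01, "slide": [0, 0, 0], "spin": 0},
  {"gripper": 0.01, "slide": [0.005, 0, -0.01], "spin": 0},
  {"gripper": 0.01, "slide": [0.01, 0, -0.03], "spin": 0},
  {"gripper": 0.01, "slide": [0.01, 0, -0.055], "spin": 0},
  {"gripper": 0.01, "slide": [0.01, 0, -0.08], "spin": 0},
  {"gripper": 0.01, "slide": [0.01, 0, -0.1], "spin": 0},
  {"gripper": 0.01, "slide": [0.01, 0, -0.11], "spin": 0},
  {"gripper": 0.01, "slide": [0.01, 0, -0.11], "spin": 0},
], squeeze=40)

```text
time_s: 14.95
ee_pos: [0.4664, -0.1387, 0.4577]
eef_rot: [3.14, -0.001, 0.372]
force: [-0.2, 0.4, -1.5]
grip_width: 0.0212
grip_force: 40.0
```

```bash
python3 chk.py 6
```

```text
gp [ 0.46665699 -0.13887427  0.27773867]
scene 0.74 1725 below-grasp -0.08361818434377233 0.19365542349372322 x -0.002397649631589536 0.11889175716569703 lowest world z 0.1798795500603836
lean deg 37.16842767639945
-0.02 195 x med 0.0204 y 0.0035
0.0 197 x med 0.0364 y 0.0039
0.02 208 x med 0.0555 y 0.0037
0.04 331 x med 0.0752 y 0.0043
0.06 286 x med 0.0802 y 0.0075
0.08 315 x med 0.1005 y 0.0027
0.1 138 x med 0.1129 y 0.0024
top 0.73 405 below-grasp 0.02697294730942439 0.1057558014063898 x 0.05915648482329764 0.11914309937204091 lowest world z 0.17626244794320942
lean deg 29.679795488711203
0.02 6 x med 0.0846 y -0.0055
0.04 135 x med 0.0798 y -0.0071
0.06 31 x med 0.0727 y -0.0173
0.08 146 x med 0.0997 y -0.0008
0.1 87 x med 0.1121 y 0.0001
```

View pics/scene6.png

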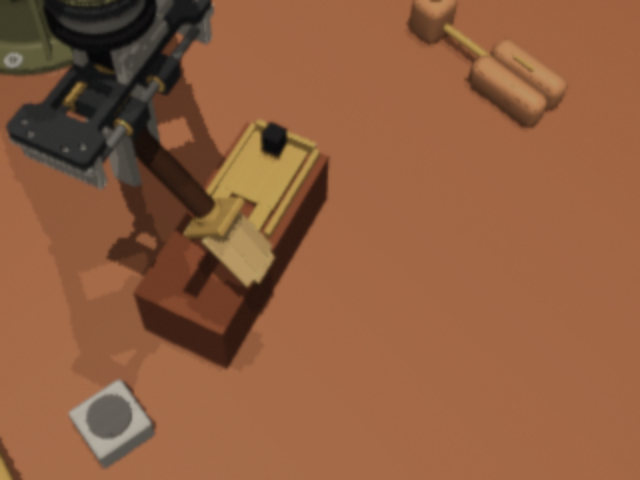

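The handle slope gives a lean of about 41°. The blade end at (255,270) hangs well above the holder and the knob is still at its stop (273,138). I'll let it settle and hand in.

Request:
jog_arm([
  {"gripper": 0.01, "slide": [0, 0, 0], "spin": 0},
  {"gripper": 0.01, "slide": [0, 0, 0], "spin": 0},
  {"gripper": 0.01, "slide": [0, 0, 0], "spin": 0},
  {"gripper": 0.01, "slide": [0, 0, 0], "spin": 0},
  {"gripper": 0.01, "slide": [0, 0, 0], "spin": 0},
])

```text
time_s: 15.65
ee_pos: [0.4662, -0.1389, 0.4566]
eef_rot: [-3.142, 0.0, 0.372]
force: [0.5, -0.5, -1.6]
grip_width: 0.0215
grip_force: 40.0
```

```bash
python3 chk.py 7 | grep -v "y"; python3 -c "
from station import workorder; print(workorder.hand_in())"
```

```text
gp [ 0.46618925 -0.13892594  0.27662354]
scene 0.71 1665 below-grasp -0.03585525465283691 0.10273468659784445 x 0.0077872713618527935 0.11924212692867646 lowest world z 0.179482819465833
lean deg 38.82006864997201
top 0.94 356 below-grasp 0.02725829980846205 0.10301555648027869 x 0.06131287146474512 0.11923595220907994 lowest world z 0.17812787365373528
lean deg 29.36222834236558
the job is handed in; nothing more can be done
None
```

The job is handed in, with no verdict returned: the lock is at its end stop, and the shoehorn is held still at about a 40° lean, blade down, with its tip about 90 mm above the holder's top.

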